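# Pop the snap cap off the water tank with the cap puller

## Task

Take the stirrup-shaped cap puller from the tray, rest it lightly on the tank's flat top, slide it under the rim of the snug white snap cap until it gently stops fully home against the cap, then pull straight up, firmly but steadily and never with a jerk, until the cap lets go and rides up level in the puller. Lower the cap, not drop it, skirt down onto the tray, draw the puller out from under it and leave the puller standing upright on the tray, clear of the cap. Do not touch the clean cap with the gripper, never force the puller sideways or press it hard on the tank, and leave everything else where it is.

Things in the scene. Friction and masses are not known exactly. Their poses are not given: they have to be found in the camera images.
- tank: Low blue plastic water tank, fixed (full), 190 mm (x) by 300 mm (y), flat top 130 mm above the table. Origin: centre of its underside. A pump neck at x 0, y +90 mm is closed by the white snap cap; the top is bare around it for 95 mm to -x and +x, 60 mm to +y, 65 mm to -y. The -y half has a blue screw lid, 92 mm across, rising 33 mm (stays shut); a carrying grip between is no higher than the top.
- neck (a point): Point on the tank's flat top on the axis of the pump neck, under the cap; axes as the tank's. The neck is 10.5 mm high; snap lugs in a stiff wet seal hold the cap and give way slowly: a steady straight pull of 14 to 20 N draws it up in some 3 to 8 s, then it pops free about 4 mm up. A quick pull meets far more force; over 28 N would crack its rim.
- cap: Round white snap cap, 30 g, 17 mm high, hollow below. Origin: centre of its underside, z up. Skirt 40 mm across; a rim 52 mm across sticks out all round it from 7 to 10 mm above the underside, so a seated cap leaves a gap 7 mm high and 6 mm deep between rim and tank top. On the tray it stands on its skirt with the same gap.
- puller: Cap puller, 140 g: steel stirrup with an upright black handle, standing on two feet. Origin: midway between them on the underside, straight below the handle; z up; open side to +x. Feet: flat bars 4 mm thick, x -30 to +20 mm, |y| 22 to 32 mm. Side plates, |y| 28 to 32 mm, rise from the feet to a bridge 24 to 29 mm up (x -14 to +14 mm). The feet go into the gap under the cap's rim.
- puller_grip (a point): Middle of the puller's handle, 62 mm above its underside, on the puller's z axis; axes as the puller's. Handle: 22 mm (x) by 16 mm (y), from 29 to 88 mm above the underside.
- puller_back (a point): Centre of the inner face of the puller's back plate: x -26 mm, y 0, 15 mm above the underside; the plate closes the -x end from 4 to 26 mm up. It stops against the cap's rim when the puller is fully home: the cap's axis is then at the puller's origin, with 2 mm to spare on either side.
- tray: Grey shallow plastic tray, fixed, 200 mm (x) by 260 mm (y), rim 12 mm high, walls 4 mm. Origin: centre of its underside; its inner floor is 4 mm above that. The puller stands on it at the start; cap and puller go on it at the end.
- seal: Bystander: black rubber sealing ring, 44 mm across, 6 mm high, lying on the tray near its +x +y corner (about x +72, y +102 mm from the tray's origin). Origin: centre of its underside.
- cup: Bystander: white plastic cup, 68 mm across, 85 mm high. Origin: centre of its underside.
- screwlid: Bystander: loose blue screw lid lying flat, 92 mm across, 25 mm high. Origin: centre of its underside.
- rinse: Bystander: pale capped bottle, 54 mm across, 150 mm high. Origin: centre of its underside.
- spout: Bystander: violet and white dispensing tap standing up, 82 mm high, 80 mm long. Origin: centre of its underside.
- torch: Bystander: torch lying down, 155 mm long, 38 mm high. Origin: below its middle, on the table.
- tape: Bystander: roll of brown tape lying flat, 96 mm across, 30 mm high. Origin: centre of its underside.
Things that resemble listed ones, but are neither listed nor needed, are in the scene too. Of the things like the cap, leave any that is blue; of the rest the smaller one is meant.

How it is judged:
By the outcome, as a careful person would: the job done as asked, in the order asked, and still so for the second after the job is handed in, with the robot touching nothing.
It also fails if it takes over 72 s, if anything falls off the work surface, if the arm or the gripper's body presses on something with over 40 N, if the wrist force passes 120 N, or if a joint passes its speed limit or range.

## Robot

A 7-joint arm with a two-finger parallel gripper is mounted at the origin on the work surface. World frame = base frame: x ahead of the robot, y to its left, z up, the work surface at z = 0. Lengths are in m, angles in rad, forces in N, time in s.
With the tool pointing down it reaches from about 0.4 to 0.875 m from the base axis. Payload 19.3 kg.
Tool frame: the origin (TCP) lies at the very end of the fingers, on their centre line; the grasp point (between the pads) lies bot.tcp_to_grasp behind it (bot.tcp_to_grasp is the distance from the TCP to the grasp point, in m); z points along the fingers, y is the direction in which the jaws open and shut (so a half turn about z gives the same grasp; the last joint's range is limited). The gripper opens to 85 mm and grips with 20 to 120 N. Pads are 22 mm wide; open, the fingers measure 114 mm over their backs; the gripper's body (76 mm by 85 mm) begins 54 mm behind the grasp point. The pads swing forward as they close: fully open they stand 13 mm farther back than shut.
Start: joints at [1.137, 0.521, -0.036, 1.599, 0.021, 1.021, -0.113], TCP at [0.222, -0.584, 0.231] pointing down, gripper open.
Joint ranges: [-2.91, 2.91], [-0.3, 2.13], [-1.5, 1.42], [0.17, 2.43], [-1.26, 4.41], [0.16, 1.93], [-2.52, 2.52]. Speed limits (rad/s): [1.89, 1.89, 2.39, 2.39, 3.01, 3.01, 3.01].

## Interface

Orientations are given as [roll, pitch, yaw] about the fixed x, y, z axes, in that order (R = Rz(yaw) Ry(pitch) Rx(roll)).
In Python, from workcell import bot gives the robot as it stands.
- The arm moves only by the tool servo_tool, never from a script. Its argument "targets" is a list of rows, each a list of 2 entries, a list of its own where there are three numbers: the shift along the tool's x, y, z in units of 0.05 m (1.0 is 0.05 m), then the turn about the tool's z in units of 5 degrees (1.0 is 5 degrees). A call has 1 to 12 rows; each row shifts and turns the commanded pose from where the row before left it, along the tool's axes as they then stand; what a row does not reach is not made up. A row lasts 1/8 s, in which the tool goes at most 62.5 mm and 10.7 degrees, less where a joint would pass 70% of its speed; a pose out of reach is approached as far as the arm can. A call with a number of a shift or a turn outside -1 to 1 is refused whole. A call with a gripper value outside its range is refused whole. "gripper" is the opening, from -1 (shut) to 1 (fully open), so that 0 is half open, set as the call begins (left out, the last holds). The fingers move at their own pace and stop on an object; "newtons" is the grip in N (left out, the last holds). Time passes only in rows, so rows that do not move let the fingers close. It gives the time, the measured TCP pose, the force and the opening at its end, in the units of the state.
- bot.observe(): the state, without advancing time (a new reading comes with each control period).
- bot.grab_frame(name): name is "scene" or "top" or "wrist"; returns the picture (400x640x3 uint8, blue, green, red); there is no depth.
- bot.get_calibration(name): a dict with "fx", "fy", "cx", "cy" (pixels), "pose" (4x4, takes a point from camera to world coordinates). Camera axes: x right, y up, looking along -z (the intrinsics and any distortion apply to the point x, -y, -z); pixel columns grow to the right and rows downward; lengths in m; the calibration is good to about 2 mm. A picture is of the moment at which its call begins: read the wrist's pose just before it. get_calibration takes no time and is no camera call; for the wrist camera it gives the pose at the moment of the call.
- bot.job_done(): hands the job in, once; it reports no verdict.
The state is a dict: "clock": time; "qpos": joint angles; "qd": joint speeds; "joint_efforts": joint torques, N m; "position": TCP position; "tool_rot": TCP orientation; "force": force on the tool from outside, world axes, zero at the start; "moment": the same for the moment, N m; "grip_width": finger opening in m.
Only numpy, scipy, OpenCV 4.12 (cv2) and the standard library are available. Lean on these libraries where they do the work, as an engineer would, in place of code of your own. Each camera call takes 0.05 s, during which the arm holds its last target.

## Working session

There is one attempt and no reset: what is moved stays moved. The work goes in short steps, Python scripts to look and compute and a tool call to move; the robot and the scene stay as the last step left them, time stands still between calls to the robot, and variables do not carry over. Pictures are saved under pics/ and viewed, and the job is handed in when it is done.

Besides the shell and the picture viewer there is one more tool, called after "Emit:" by a JSON object that holds its "fn" and its "kwargs". servo_tool: Moves the arm, as the interface text tells. Its arguments: {"type":"object","properties":{"targets":{"type":"array","items":{"type":"array"}},"gripper":{"type":"number"},"newtons":{"type":"number"}},"required":["targets"]}

```bash
ls; mkdir -p pics
python3 - <<'E'
from workcell import bot
import cv2
print(bot.observe()); print(bot.tcp_to_grasp)
for n in("scene","top","wrist"):
    c=bot.get_calibration(n);print(n,c)
    cv2.imwrite(f"pics/{n}0.png",bot.grab_frame(n))
E
```

```text
pics
{'clock': 0.0, 'qpos': array([ 1.13681468,  0.52202372, -0.03632506,  1.59997348,  0.02121053,
        1.02106581, -0.1128073 ]), 'qd': array([-0.00014586, -0.00045218, -0.00074608,  0.00134311, -0.00217683,
        0.0006883 ,  0.00096484]), 'joint_efforts': array([-1.86278237e-03, -9.27088666e+01,  1.97872773e+00, -3.69932520e+01,
        1.78262562e-02,  8.20602640e-03,  2.88895512e-05]), 'position': array([ 0.22223486, -0.58382161,  0.23073206]), 'tool_rot': array([-3.14051096e+00,  8.54217690e-05,  3.63767275e-01]), 'force': array([ 0.30697491,  0.34263625, -0.32458434]), 'moment': array([-0.01767958,  0.00842593,  0.02936938]), 'grip_width': 0.08528374672568775}
0.0187
scene {'fx': 434.4086315321559, 'fy': 434.4086315321559, 'cx': 322.01892393822465, 'cy': 195.81313552735585, 'pose': array([[-0.60045521, -0.56335253,  0.5675275 ,  1.27079272],
       [ 0.7995733 , -0.43332382,  0.4158281 ,  0.53253495],
       [ 0.01166537,  0.70346599,  0.71063319,  0.98562478],
       [ 0.        ,  0.        ,  0.        ,  1.        ]])}
top {'fx': 379.1276453296562, 'fy': 379.1276453296562, 'cx': 324.5080263124523, 'cy': 197.01351035433728, 'pose': array([[-0.00209713,  0.99312072, -0.11707617,  0.39451531],
       [-0.99992822, -0.00346366, -0.01146989,  0.00187456],
       [-0.0117965 ,  0.11704371,  0.9930567 ,  1.40127519],
       [ 0.        ,  0.        ,  0.        ,  1.        ]])}
wrist {'fx': 291.372388583836, 'fy': 291.372388583836, 'cx': 320.3603449377536, 'cy': 195.72351334340345, 'pose': array([[ 0.35615904,  0.90205432,  0.24382111,  0.28399018],
       [-0.93442421,  0.34422844,  0.09142309, -0.56116933],
       [-0.00146157, -0.26039351,  0.96550147,  0.37224174],
       [ 0.        ,  0.        ,  0.        ,  1.        ]])}
```

View pics/scene0.png

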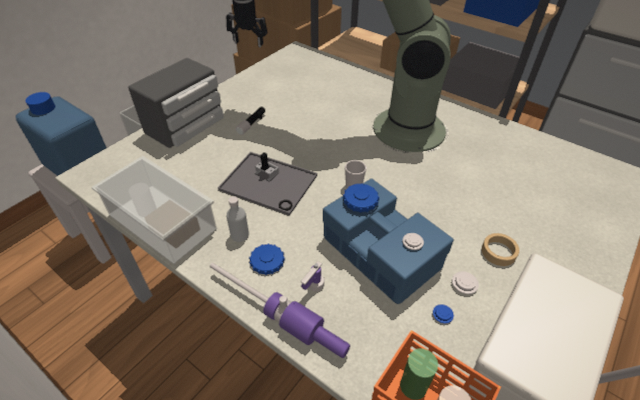

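View pics/top0.png

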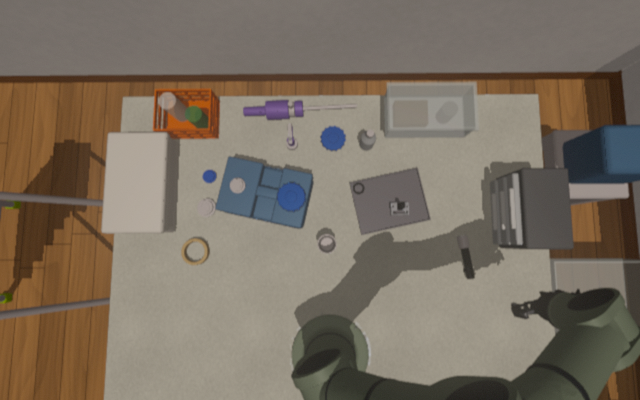

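View pics/wrist0.png

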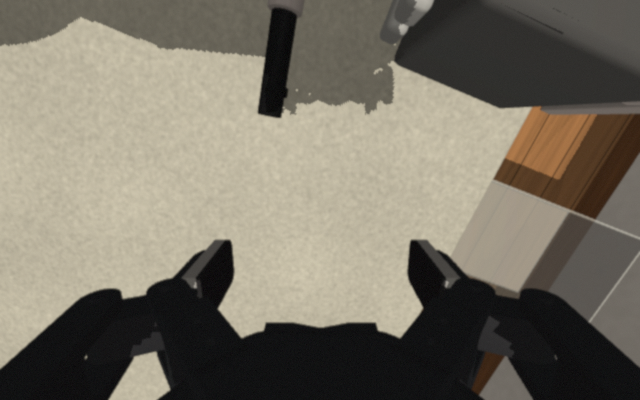

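The pictures show the tray with the black-handled puller (top view about 400,207), and the tank with the white cap (237,186). A spare white cap lies on the table at (208,207). I'll measure these now.

```bash
cat > h.py <<'E'
import numpy as np, cv2
from workcell import bot
def ray(c,u,v):
    d=np.array([(u-c['cx'])/c['fx'],-(v-c['cy'])/c['fy'],-1.]);P=c['pose']
    return P[:3,3],P[:3,:3]@d
def plane(c,u,v,z):
    o,d=ray(c,u,v);return o+d*(z-o[2])/d[2]
def proj(c,p):
    P=c['pose'];q=P[:3,:3].T@(np.array(p)-P[:3,3]);return c['cx']+c['fx']*q[0]/-q[2],c['cy']-c['fy']*q[1]/-q[2]
def tri(rs):
    A=np.zeros((3,3));b=np.zeros(3)
    for o,d in rs:
        d=d/np.linalg.norm(d);M=np.eye(3)-np.outer(d,d);A+=M;b+=M@o
    return np.linalg.solve(A,b)
def comps(mask,mn=20):
    n,l,s,c=cv2.connectedComponentsWithStats(mask.astype(np.uint8))
    return [(s[i].tolist(),c[i].round(1).tolist()) for i in range(1,n) if s[i][4]>=mn]
E
python3 - <<'E'
from h import *
t=cv2.imread('pics/top0.png');s=cv2.imread('pics/scene0.png')
cv2.imwrite('pics/t_tank.png',cv2.resize(t[140:245,190:340],None,fx=5,fy=5,interpolation=cv2.INTER_CUBIC))
cv2.imwrite('pics/t_tray.png',cv2.resize(t[155:245,340:440],None,fx=6,fy=6,interpolation=cv2.INTER_CUBIC))
cv2.imwrite('pics/s_tray.png',cv2.resize(s[145:220,210:325],None,fx=6,fy=6,interpolation=cv2.INTER_CUBIC))
cv2.imwrite('pics/s_tank.png',cv2.resize(s[170:310,310:490],None,fx=4,fy=4,interpolation=cv2.INTER_CUBIC))
E
```

```text
(no output)
```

View pics/t_tank.png

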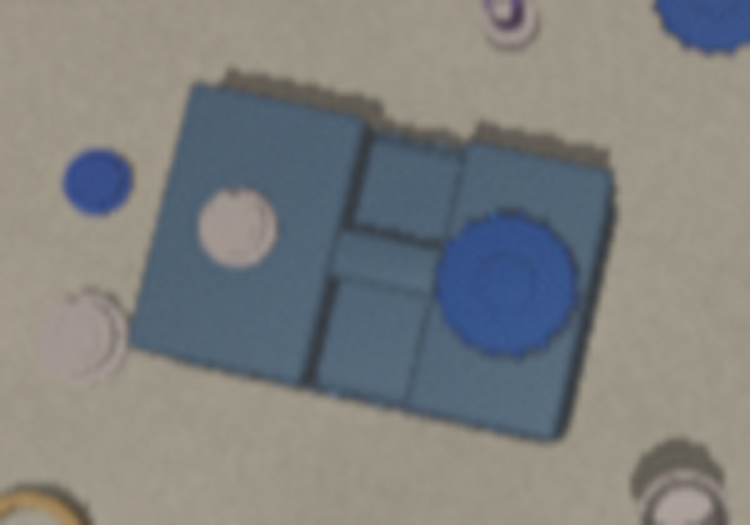

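View pics/t_tray.png

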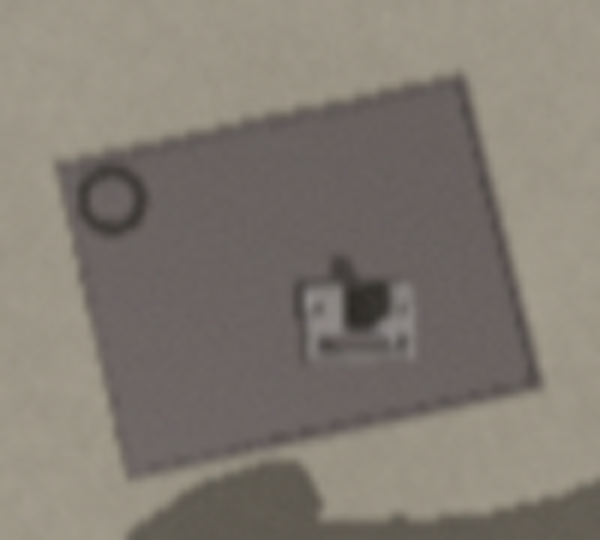

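View pics/s_tray.png

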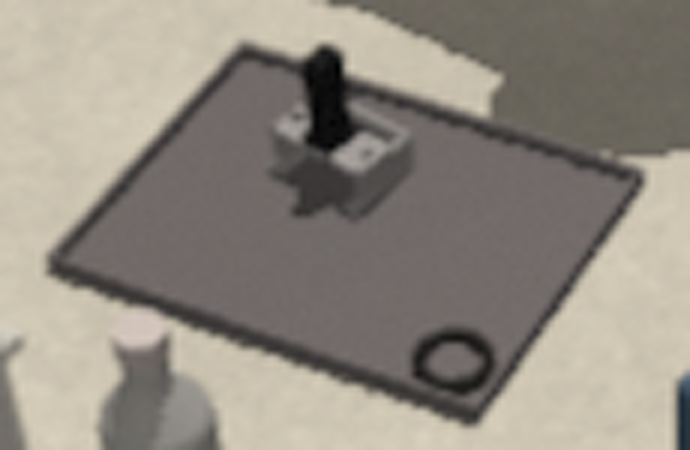

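View pics/s_tank.png

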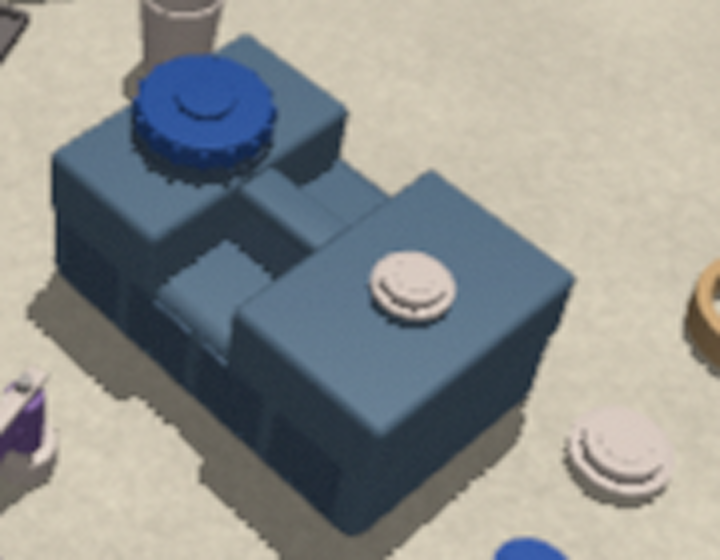

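Run:
```python
from h import *
T=bot.get_calibration('top');S=bot.get_calibration('scene')
tp=lambda u,v,z:plane(T,340+(u+.5)/6-.5,155+(v+.5)/6-.5,z)
sp=lambda u,v,z:plane(S,210+(u+.5)/6-.5,145+(v+.5)/6-.5,z)
print('tray corners top',[tp(*p,.012)[:2].round(4).tolist() for p in[(60,160),(463,75),(540,385),(130,477)]])
print('tray corners scene',[sp(*p,.012)[:2].round(4).tolist() for p in[(475,412),(52,260),(245,45),(642,178)]])
print('bridge/back',[tp(*p,.030)[:2].round(4).tolist() for p in[(305,285),(413,285),(413,358),(306,362)]])
print('handle top top',tp(368,305,.088)[:2],'scene',sp(325,58,.09)[:2])
tk=lambda u,v,z:plane(T,190+(u+.5)/5-.5,140+(v+.5)/5-.5,z)
sk=lambda u,v,z:plane(S,310+(u+.5)/4-.5,170+(v+.5)/4-.5,z)
print('cap',tk(237,228,.142),sk(412,285,.142))
print('tank corners top',[tk(*p,.13)[:2].round(4).tolist() for p in[(195,85),(612,172),(555,440),(130,345)]])
print('tank corners scene',[sk(*p,.13)[:2].round(4).tolist() for p in[(380,435),(572,280),(245,38),(55,155),(432,172)]])
```

```text
tray corners top [[0.6168, -0.0751], [0.669, -0.3249], [0.477, -0.3658], [0.4218, -0.1157]]
tray corners scene [[0.6141, -0.0725], [0.6672, -0.3217], [0.4739, -0.3645], [0.4238, -0.1119]]
bridge/back [[0.5368, -0.2214], [0.5366, -0.2866], [0.4924, -0.2854], [0.4902, -0.221]]
handle top top [ 0.51905123 -0.24811028] scene [ 0.51961094 -0.25149338]
cap [0.58404797 0.31093463 0.142     ] [0.58575034 0.31210778 0.142     ]
tank corners top [[0.6851, 0.3453], [0.6234, 0.059], [0.4416, 0.0968], [0.5063, 0.3843]]
tank corners scene [[0.6869, 0.3482], [0.5107, 0.3877], [0.4473, 0.103], [0.6233, 0.0634], [0.482, 0.2729]]
```

Emit:
{"fn": "servo_tool", "kwargs": {"targets": [[[0.44,-0.75,0],0],[[0.44,-0.75,0],0],[[0.44,-0.75,0],0],[[0.44,-0.75,0],0],[[0.44,-0.75,0],0],[[0.44,-0.75,0],0],[[0.44,-0.75,0],0],[[0,0,0],1],[[0,0,0],1],[[0,0,0],1],[[0,0,0],1],[[0,0,0],0.17]], "gripper": 1, "newtons": 60}}

```text
clock: 1.65
position: [0.2729, -0.2839, 0.2313]
tool_rot: [-3.142, 0.0, -0.0]
force: [-0.6, 0.4, 0.1]
grip_width: 0.0856
```

Emit:
{"fn": "servo_tool", "kwargs": {"targets": [[[0.87,-0.14,0.12],0],[[0.87,-0.14,0.12],0],[[0.87,-0.14,0.12],0],[[0.87,-0.14,0.12],0],[[0.87,-0.14,0.12],0],[[0,0,0],0],[[0,0,0],0]]}}

```text
clock: 2.52
position: [0.4898, -0.2491, 0.201]
tool_rot: [-3.141, 0.001, 0.001]
force: [-0.7, 0.4, 0.4]
grip_width: 0.0854
```

Run:
```python
from h import *
o=bot.observe();print(o['position'],o['tool_rot'],o['force'])
import pickle
c=bot.get_calibration('wrist');im=bot.grab_frame('wrist');cv2.imwrite('pics/w1.png',im);pickle.dump(c,open('w1.pkl','wb'))
for p in [(.519,-.25,.004),(.519,-.25,.092)]:print(proj(c,p))
```

```text
[ 0.48979862 -0.24911793  0.20100747] [-3.14140240e+00  9.13629472e-04  7.70485945e-04] [-0.66525967  0.38494486  0.40891255]
(np.float64(320.7755179388468), np.float64(149.9635478595786))
(np.float64(320.8666225811144), np.float64(161.16166577879963))
```

View pics/w1.png

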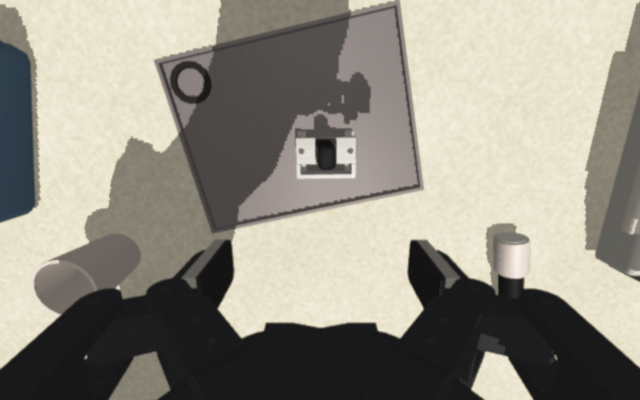

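Run:
```python
from h import *
im=cv2.imread('pics/w1.png');cv2.imwrite('pics/w1c.png',cv2.resize(im[110:195,280:370],None,fx=7,fy=7,interpolation=cv2.INTER_CUBIC))
```

```text
(no output)
```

View pics/w1c.png

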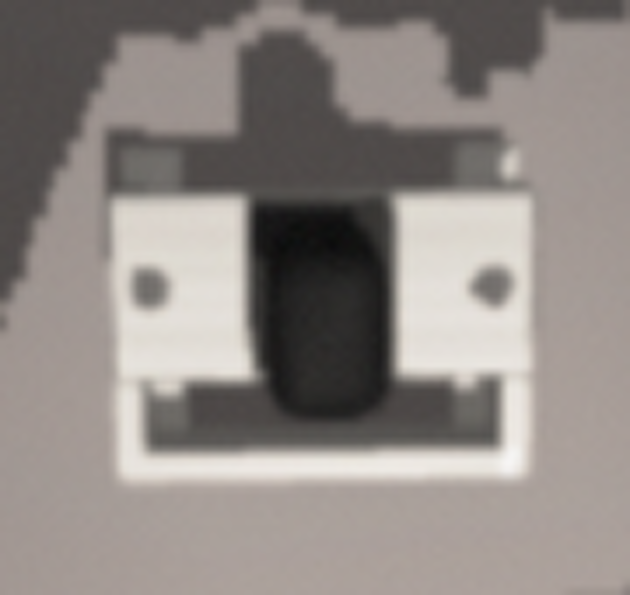

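Run:
```python
from h import *
import pickle
c=pickle.load(open('w1.pkl','rb'))
q=lambda u,v,z:plane(c,280+(u+.5)/7-.5,110+(v+.5)/7-.5,z)[:2].round(4)
print('bridge',q(112,194,.033),q(532,194,.033),q(532,376,.033),q(116,382,.033))
print('back',q(120,480,.030),q(526,478,.030))
print('toes',q(120,148,.008),q(500,148,.008))
print('rivets',q(149,288,.033),q(492,286,.033))
f=lambda u,v,z:plane(c,u,v,z)[:2].round(4)
print('tray',f(156,61,.012),f(398,2,.012),f(422,187,.012),f(214,232,.012))
```

```text
bridge [ 0.5353 -0.2236] [ 0.5354 -0.2863] [ 0.5081 -0.2871] [ 0.5071 -0.2237]
back [ 0.4912 -0.2237] [ 0.4916 -0.2871]
toes [ 0.5409 -0.223 ] [ 0.5409 -0.2838]
rivets [ 0.5213 -0.2289] [ 0.5217 -0.2807]
tray [ 0.612  -0.0778] [ 0.6663 -0.3266] [ 0.4771 -0.368 ] [ 0.4206 -0.1203]
```

Emit:
{"fn": "servo_tool", "kwargs": {"targets": [[[0.32,0.07,0.3],0],[[0.32,0.06,0.5],0],[[0,0,0.7],0],[[0,0,0.7],0],[[0,0,0.5],0],[[0,0,0.25],0],[[0,0,0.1],0],[[0,0,0],0],[[0,0,0],0]]}}

```text
clock: 3.7
position: [0.5228, -0.2557, 0.0497]
tool_rot: [3.141, -0.001, -0.0]
force: [0.9, -0.3, 0.6]
grip_width: 0.0855
```

Run:
```python
from h import *
im=bot.grab_frame('wrist');cv2.imwrite('pics/w2.png',im)
```

```text
(no output)
```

View pics/w2.png

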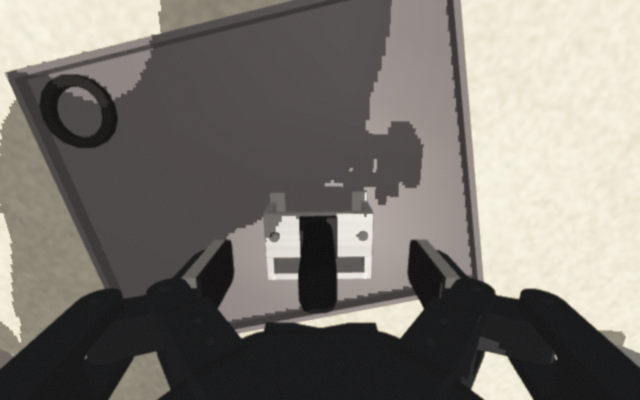

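Run:
```python
from h import *
c=bot.get_calibration('wrist')
f=lambda u,v,z:plane(c,u,v,z)[:2].round(4)
print(f(265,213,.033),f(372,213,.033),f(267,279.5,.030),f(372,278.5,.030), f(274,237,.033),f(362.5,236.5,.033))
```

```text
[ 0.5359 -0.2247] [ 0.5359 -0.2857] [ 0.4915 -0.2232] [ 0.4922 -0.2883] [ 0.5211 -0.2292] [ 0.5215 -0.2809]
```

Emit:
{"fn": "servo_tool", "kwargs": {"targets": [[[-0.02,0,0.04],0],[[0,0,0],0],[[0,0,0],0],[[0,0,0],0],[[0,0,0],0],[[0,0,0],0],[[0,0,0],0],[[0,0,0],0]], "gripper": -1, "newtons": 80}}

```text
clock: 4.75
position: [0.5215, -0.2555, 0.0468]
tool_rot: [-3.142, -0.0, -0.0]
force: [-0.7, 1.6, 1.9]
grip_width: 0.0148
```

Run:
```python
from h import *
o=bot.observe();print(o)
```

```text
{'clock': 4.75, 'qpos': array([ 0.44651318,  0.70495948, -0.13238553,  1.84049714,  0.1506591 ,
        0.60569514, -1.34962187]), 'qd': array([ 0.00062894, -0.0001191 ,  0.00081522, -0.00079976,  0.00083556,
        0.0011144 ,  0.00033231]), 'joint_efforts': array([ 3.51204509e-01, -9.58938146e+01,  3.44843538e-01, -2.41283691e+01,
        9.69998538e-02, -1.83662534e-02,  6.67694330e-04]), 'position': array([ 0.5214584 , -0.25548268,  0.04683797]), 'tool_rot': array([-3.14154533e+00, -1.19521678e-04, -1.08072562e-04]), 'force': array([-0.69986856,  1.57583608,  1.87634969]), 'moment': array([ 0.10956118, -0.01888584,  0.0100169 ]), 'grip_width': 0.014797335612639432}
```

Emit:
{"fn": "servo_tool", "kwargs": {"targets": [[[0,0,-0.05],0],[[0,0,-0.2],0],[[0,0,-0.6],0],[[0,0,-0.9],0],[[0,0,-0.9],0],[[0,0,-0.9],0],[[0,0,-0.55],0],[[0,0,-0.1],0],[[-0.1,-0.3,0],0],[[-0.2,-0.6,0],0],[[-0.2,-0.8,0],0],[[-0.2,-0.9,0],0]]}}

```text
clock: 6.25
position: [0.4849, -0.1236, 0.2556]
tool_rot: [-3.141, 0.002, -0.0]
force: [0.6, -0.1, -1.4]
grip_width: 0.0153
```

Run:
```python
from h import *
o=bot.observe();print(o['qpos'],o['force'],o['grip_width'])
```

```text
[ 0.30903062  0.30302878 -0.22155939  1.88311678  0.07944688  0.96589063
 -1.51915905] [ 0.59518777 -0.13795531 -1.3608549 ] 0.015270577598577263
```

Emit:
{"fn": "servo_tool", "kwargs": {"targets": [[[0,-0.9,0],0],[[0,-0.95,0],0],[[0,-0.95,0],0],[[0,-0.95,0],0],[[0,-0.95,0],0],[[0,-0.95,0],0],[[0,-0.95,0],0],[[0,-0.9,0],0],[[0,-0.7,0],0],[[0,-0.4,0],0],[[0,-0.1,0],0],[[0,0,0],0]]}}

```text
clock: 7.75
position: [0.4865, 0.3085, 0.2565]
tool_rot: [3.141, 0.0, -0.001]
force: [0.0, -0.4, -0.8]
grip_width: 0.0153
```

Run:
```python
from h import *
o=bot.observe();print(o['qpos'],o['position'],o['tool_rot'],o['force'],o['grip_width'])
import pickle
c=bot.get_calibration('wrist');im=bot.grab_frame('wrist');cv2.imwrite('pics/w3.png',im);pickle.dump(c,open('w3.pkl','wb'))
```

```text
[-0.39423847  0.43829712 -0.37920291  1.6891739   0.18252339  1.04987559
 -2.40378585] [0.48645023 0.3085112  0.25650022] [ 3.14077981e+00  3.89402474e-04 -7.31736473e-04] [ 0.00536559 -0.36134652 -0.75721322] 0.015331854564951317
```

View pics/w3.png

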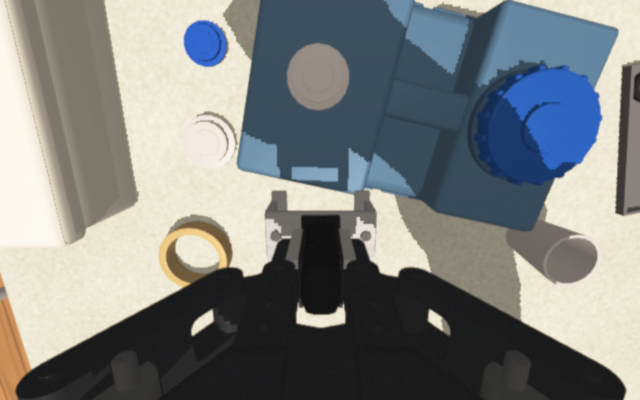

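Run:
```python
from h import *
import pickle
c=pickle.load(open('w3.pkl','rb'));im=cv2.imread('pics/w3.png')
roi=im[30:130,270:370].astype(int)
m=(roi[...,2]>roi[...,0]+5)&(roi.sum(2)>250)
print(comps(m,100))
m=(roi[...,2]>roi[...,0]).astype(np.uint8)
cs,_=cv2.findContours(m,cv2.RETR_EXTERNAL,cv2.CHAIN_APPROX_NONE);k=max(cs,key=cv2.contourArea)
e=cv2.fitEllipse(k);print(e)
u,v=e[0][0]+270,e[0][1]+30
print('rim centre',plane(c,u,v,.140), 'diam', np.linalg.norm(plane(c,u-e[1][0]/2,v,.14)-plane(c,u+e[1][0]/2,v,.14)))
pts=np.array([plane(c,p[0][0]+270,p[0][1]+30,.140)[:2] for p in k]);(cc,r)=cv2.minEnclosingCircle((pts*1000).astype(np.float32));print(cc,r)
f=lambda u,v,z:plane(c,u,v,z)[:2].round(4)
print('tank',f(238,170,.13),f(366,192,.13),f(530,230,.13),f(617,28,.13))
cv2.imwrite('pics/w3c.png',cv2.resize(im[170:320,240:400],None,fx=4,fy=4,interpolation=cv2.INTER_CUBIC))
cv2.imwrite('pics/w3d.png',cv2.resize(im[30:130,260:380],None,fx=5,fy=5,interpolation=cv2.INTER_CUBIC))
```

```text
[([18, 13, 61, 67, 3165], [47.7, 46.2])]
((47.65627670288086, 46.21357345581055), (60.87532424926758, 65.40428924560547), 178.50242614746094)
rim centre [0.58502074 0.31009736 0.14      ] diam 0.05025445199353598
(584.2841186523438, 310.1351013183594) 25.645292282104492
tank [0.505  0.3845] [0.4838 0.2646] [0.4451 0.1016] [0.6233 0.0632]
```

View pics/w3c.png

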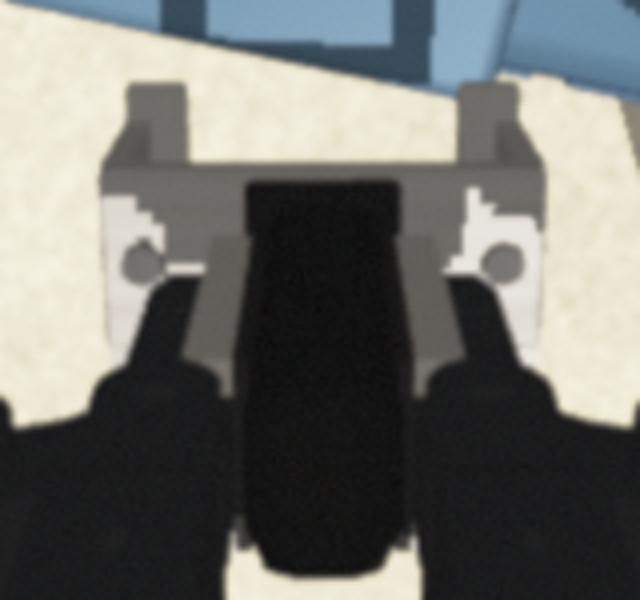

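View pics/w3d.png

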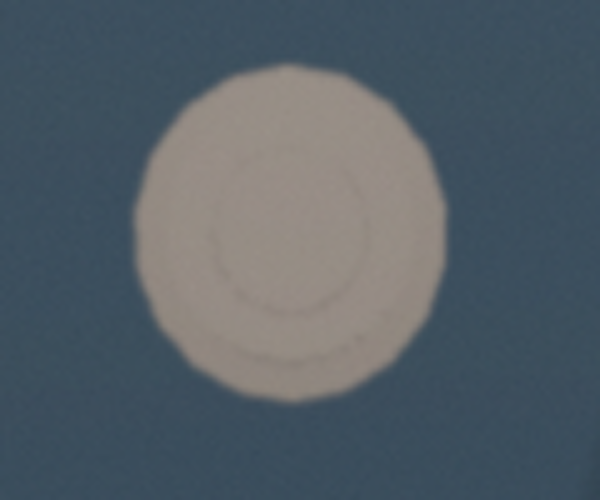

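Run:
```python
from h import *
import pickle
c=pickle.load(open('w3.pkl','rb'))
q=lambda u,v,z:plane(c,240+(u+.5)/4-.5,170+(v+.5)/4-.5,z)[:2].round(4)
b=.2565-.0428
print('bridge front',q(103,165,b+.029),q(543,165,b+.029),'toes',q(129,84,b+.004),q(518,84,b+.004),'inner',q(187,84,b+.004),q(458,84,b+.004))
print('rivet',q(142,263,b+.029),q(504,263,b+.029))
tcp=np.array([.4865,.3085]);cap=np.array([.585,.3105])
for a in(5,):
    a=np.radians(a);tx=np.array([np.cos(a),np.sin(a)]);print(cap-.058*tx, cap-.058*tx-tcp)
```

```text
bridge front [0.5018 0.3387] [0.5018 0.2772] toes [0.5072 0.3389] [0.5072 0.2768] inner [0.5072 0.3296] [0.5072 0.2864]
rivet [0.487  0.3339] [0.487 0.282]
[0.52722071 0.30544497] [ 0.04072071 -0.00305503]
```

Emit:
{"fn": "servo_tool", "kwargs": {"targets": [[[0.4,0.03,0],-0.5],[[0.4,0.03,0],-0.5],[[0,0,0.2],0],[[0,0,0.4],0],[[0,0,0.4],0],[[0,0,0.3],0],[[0,0,0.15],0],[[0,0,0.08],0],[[0,0,0],0],[[0,0,0],0]]}}

```text
clock: 9.05
position: [0.5267, 0.3075, 0.1808]
tool_rot: [-3.141, -0.001, 0.087]
force: [0.0, -0.1, -1.5]
grip_width: 0.0151
```

Run:
```python
from h import *
o=bot.observe();print(o['qpos'],o['position'],o['tool_rot'],o['force'],o['moment'],o['grip_width'])
c=bot.get_calibration('wrist')
import pickle
im=bot.grab_frame('wrist');cv2.imwrite('pics/w4.png',im);pickle.dump(c,open('w4.pkl','wb'))
s=bot.grab_frame('scene');cv2.imwrite('pics/s4.png',cv2.resize(s[170:310,310:490],None,fx=4,fy=4,interpolation=cv2.INTER_CUBIC))
```

```text
[-0.37420035  0.57315421 -0.36738529  1.67764304  0.24453489  0.93554121
 -2.31754315] [0.52671456 0.30748339 0.18079646] [-3.14126408e+00 -6.59894823e-04  8.70503396e-02] [ 0.02541919 -0.12926656 -1.48874941] [-0.04087856 -0.03242977 -0.0307209 ] 0.015061743547821343
```

View pics/w4.png

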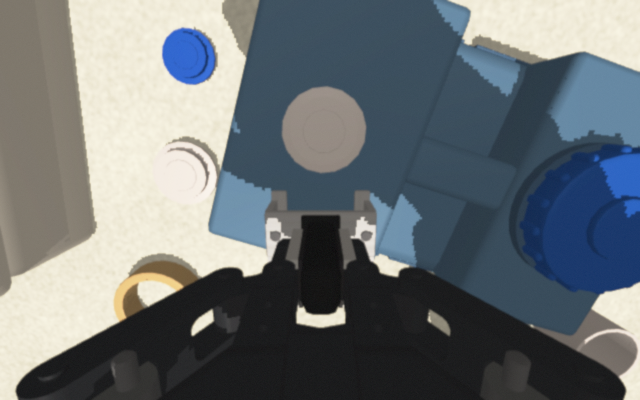

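View pics/s4.png

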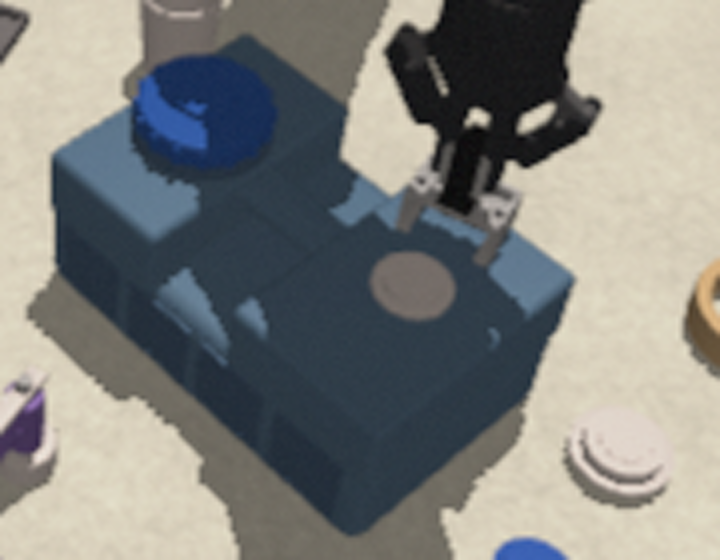

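```bash
cat >> h.py <<'E'
def rel(c,tcp,yaw,pts):
    "world xy -> tool x,y mm"
    tx=np.array([np.cos(yaw),np.sin(yaw)]);ty=np.array([np.sin(yaw),-np.cos(yaw)])
    return [((p[:2]-tcp[:2])@np.array([tx,ty]).T*1000).round(1).tolist() for p in pts]
E
python3 - <<'E'
from h import *
import pickle
c=pickle.load(open('w4.pkl','rb'));im=cv2.imread('pics/w4.png')
roi=im[75:185,270:378].astype(int)
m=(roi[...,2]>roi[...,0]).astype(np.uint8)
cs,_=cv2.findContours(m,cv2.RETR_EXTERNAL,cv2.CHAIN_APPROX_NONE);k=max(cs,key=cv2.contourArea)
pts=np.array([plane(c,p[0][0]+270,p[0][1]+75,.140)[:2] for p in k]);(cc,r)=cv2.minEnclosingCircle((pts*1000).astype(np.float32))
print(cc,r,pts.min(0),pts.max(0))
tcp=np.array([.52671,.30748]);b=.1808-.0428
q=lambda u,v,z:plane(c,u,v,z)
# hand-in-image puller features same pixels as w3
P=[q(240+103/4,170+165/4,b+.029),q(240+543/4,170+165/4,b+.029),q(240+129/4,170+84/4,b+.004),q(240+518/4,170+84/4,b+.004)]
print(rel(c,tcp,.087,[np.array(cc)/1000]+P))
cv2.imwrite('pics/w4c.png',cv2.resize(im[80:260,240:400],None,fx=3.3,fy=3.3,interpolation=cv2.INTER_CUBIC))
E
```

```text
(584.5634765625, 310.14959716796875) 25.671560287475586 [0.55897342 0.28474735] [0.60995352 0.33536416]
[[57.9, 2.4], [15.0, -30.0], [15.1, 31.5], [20.4, -30.2], [20.5, 31.9]]
```

View pics/w4c.png

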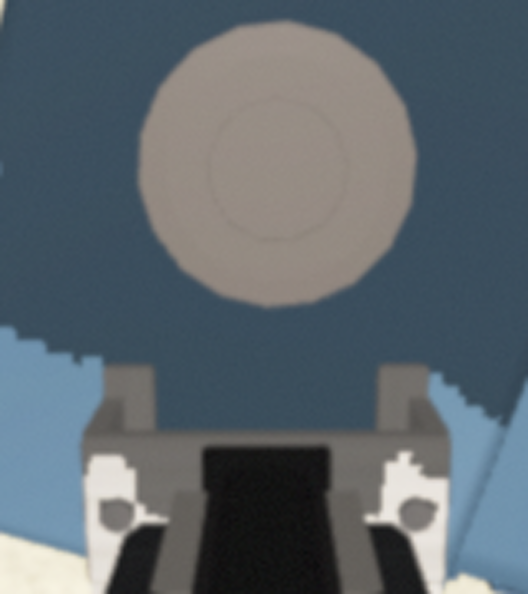

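Emit:
{"fn": "servo_tool", "kwargs": {"targets": [[[0,0.03,0.05],0],[[0,0,0.05],0],[[0,0,0.01],0],[[0,0,0],0],[[0,0,0],0]]}}

```text
clock: 9.78
position: [0.5267, 0.3059, 0.1749]
tool_rot: [-3.141, -0.0, 0.087]
force: [-0.5, 0.2, -2.2]
grip_width: 0.0154
```

Run:
```python
from h import *
o=bot.observe();print(o['clock'],o['position'],o['tool_rot'],o['force'],o['moment'])
```

```text
9.775 [0.52666337 0.30593403 0.17486452] [-3.14149406e+00 -4.22269630e-05  8.71445945e-02] [-0.45290506  0.19191189 -2.16607232] [ 0.03522406  0.0040284  -0.00233595]
```

Emit:
{"fn": "servo_tool", "kwargs": {"targets": [[[0,0,0.01],0],[[0,0,0.01],0],[[0,0,0],0]]}}

```text
clock: 10.15
position: [0.5266, 0.3058, 0.1737]
tool_rot: [3.142, 0.0, 0.087]
force: [-1.3, -0.0, -1.0]
grip_width: 0.0149
```

Emit:
{"fn": "servo_tool", "kwargs": {"targets": [[[0,0,0.01],0],[[0,0,0.005],0],[[0,0,0],0]]}}

```text
clock: 10.52
position: [0.5267, 0.3058, 0.173]
tool_rot: [-3.142, -0.0, 0.087]
force: [0.5, 0.3, -1.0]
grip_width: 0.0152
```

Emit:
{"fn": "servo_tool", "kwargs": {"targets": [[[0,0,0.01],0],[[0,0,0],0]]}}

```text
clock: 10.78
position: [0.5267, 0.3059, 0.1728]
tool_rot: [-3.141, -0.0, 0.087]
force: [-0.9, -0.4, 3.3]
grip_width: 0.0151
```

Run:
```python
from h import *
o=bot.observe();print(o['clock'],o['position'],o['tool_rot'],o['force'],o['moment'])
```

```text
10.775 [0.52672856 0.30593744 0.1727949 ] [-3.14145702e+00 -2.87642146e-04  8.70847837e-02] [-0.92571275 -0.39820785  3.30634603] [-0.2117793   0.25142522 -0.01489378]
```

Emit:
{"fn": "servo_tool", "kwargs": {"targets": [[[0.02,0,-0.005],0],[[0.06,0,0],0],[[0.08,0,0],0],[[0.08,0,0],0],[[0.08,0,0],0],[[0.06,0,0],0],[[0.02,0,0],0],[[0,0,0],0]]}}

```text
clock: 11.78
position: [0.5467, 0.3077, 0.1728]
tool_rot: [-3.141, -0.0, 0.087]
force: [-1.2, 1.0, 4.0]
grip_width: 0.0148
```

Run:
```python
from h import *
o=bot.observe();print(o['clock'],o['position'],o['tool_rot'],o['force'],o['moment'])
c=bot.get_calibration('wrist');im=bot.grab_frame('wrist')
cv2.imwrite('pics/w5.png',cv2.resize(im[80:260,240:400],None,fx=3.3,fy=3.3,interpolation=cv2.INTER_CUBIC))
```

```text
11.775 [0.54673863 0.30768037 0.17282535] [-3.14143206e+00 -1.91496735e-04  8.71352685e-02] [-1.20371495  0.97410139  3.98083055] [ 0.00481071  0.41927951 -0.0696553 ]
```

View pics/w5.png

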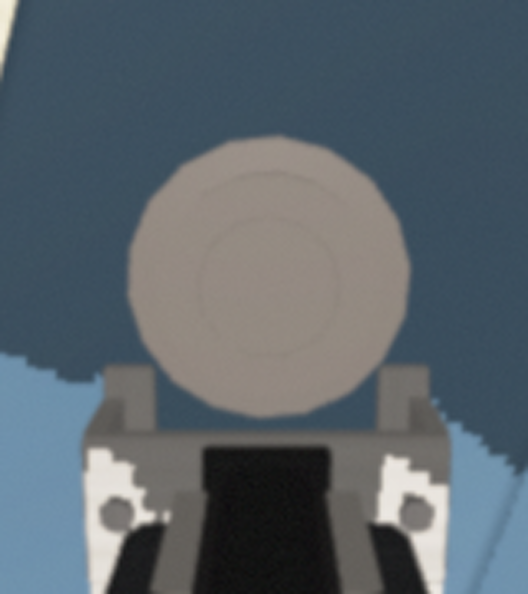

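Emit:
{"fn": "servo_tool", "kwargs": {"targets": [[[0.02,0.005,-0.004],0],[[0.05,0.005,0],0],[[0.08,0,0],0],[[0.08,0,0],0],[[0.08,0,0],0],[[0.08,0,0],0],[[0.08,0,0],0],[[0.08,0,0],0],[[0.05,0,0],0],[[0,0,0],0]]}}

```text
clock: 13.08
position: [0.5766, 0.3097, 0.173]
tool_rot: [-3.142, 0.0, 0.087]
force: [-0.0, 0.7, -1.6]
grip_width: 0.0152
```

Run:
```python
from h import *
o=bot.observe();print(o['clock'],o['position'],o['tool_rot'],o['force'],o['moment'])
c=bot.get_calibration('wrist');im=bot.grab_frame('wrist')
cv2.imwrite('pics/w6.png',cv2.resize(im[80:260,240:400],None,fx=3.3,fy=3.3,interpolation=cv2.INTER_CUBIC))
```

```text
13.075 [0.57663508 0.3097086  0.17295724] [-3.14155881e+00  7.93651135e-06  8.70200750e-02] [-0.04303254  0.67862699 -1.56087438] [ 0.00879828 -0.00395656  0.02588541]
```

View pics/w6.png

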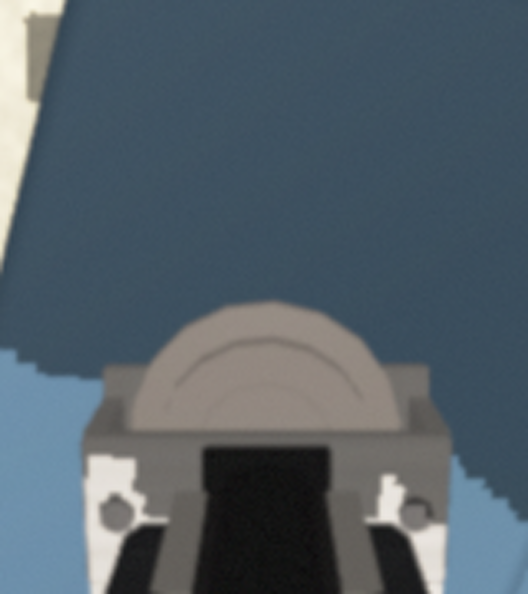

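Emit:
{"fn": "servo_tool", "kwargs": {"targets": [[[0.02,0,0],0],[[0.03,0,0],0],[[0.03,0,0],0],[[0.02,0,0],0],[[0.01,0,0],0],[[0,0,0],0]]}}

```text
clock: 13.88
position: [0.582, 0.3102, 0.173]
tool_rot: [-3.142, 0.0, 0.087]
force: [0.5, -1.1, -1.2]
grip_width: 0.0152
```

Emit:
{"fn": "servo_tool", "kwargs": {"targets": [[[0.01,0,0],0],[[0.01,0,0],0],[[0,0,0],0]]}}

```text
clock: 14.25
position: [0.583, 0.3103, 0.173]
tool_rot: [-3.142, 0.0, 0.087]
force: [0.9, -0.8, -1.0]
grip_width: 0.0148
```

Emit:
{"fn": "servo_tool", "kwargs": {"targets": [[[0.01,0,0],0],[[0.005,0,0],0],[[0,0,0],0]]}}

```text
clock: 14.62
position: [0.5837, 0.3103, 0.173]
tool_rot: [3.142, 0.0, 0.087]
force: [-0.4, -0.3, -0.1]
grip_width: 0.0155
```

Emit:
{"fn": "servo_tool", "kwargs": {"targets": [[[0.01,0,0],0],[[0,0,0],0]]}}

```text
clock: 14.88
position: [0.5842, 0.3103, 0.173]
tool_rot: [3.142, 0.0, 0.087]
force: [-0.3, -0.0, -1.0]
grip_width: 0.0154
```

Emit:
{"fn": "servo_tool", "kwargs": {"targets": [[[0.01,0,0],0],[[0,0,0],0]]}}

```text
clock: 15.12
position: [0.5847, 0.3104, 0.1729]
tool_rot: [3.142, 0.0, 0.087]
force: [-0.6, -0.9, -1.6]
grip_width: 0.0149
```

Run:
```python
from h import *
o=bot.observe();print(o['clock'],o['position'],o['tool_rot'],o['force'],o['moment'])
```

```text
15.125 [0.58466201 0.31043533 0.17294017] [3.14157454e+00 2.38245138e-04 8.71672005e-02] [-0.58139074 -0.92832274 -1.60457047] [-0.00287352  0.17997015  0.02512947]
```

Emit:
{"fn": "servo_tool", "kwargs": {"targets": [[[0.01,0,0],0],[[0,0,0],0]]}}

```text
clock: 15.38
position: [0.585, 0.3105, 0.1729]
tool_rot: [3.141, 0.001, 0.087]
force: [-3.3, -1.1, -0.3]
grip_width: 0.0152
```

Run:
```python
from h import *
o=bot.observe();print(o['clock'],o['position'],o['tool_rot'],o['force'],o['moment'])
```

```text
15.375 [0.585001   0.31046653 0.17291579] [3.14148036e+00 5.17985712e-04 8.72433353e-02] [-3.32824629 -1.07971134 -0.25959676] [-0.1123745   0.74230308 -0.07859611]
```

Emit:
{"fn": "servo_tool", "kwargs": {"targets": [[[-0.005,0,0],0],[[0,0,-0.01],0],[[0,0,-0.01],0],[[0,0,-0.01],0],[[0,0,-0.01],0],[[0,0,-0.005],0],[[0,0,0],0]]}}

```text
clock: 16.25
position: [0.585, 0.3104, 0.1753]
tool_rot: [3.142, 0.0, 0.087]
force: [-2.8, -1.9, -1.8]
grip_width: 0.0152
```

Emit:
{"fn": "servo_tool", "kwargs": {"targets": [[[0,0,-0.004],0],[[0,0,-0.004],0],[[0,0,0],0]]}}

```text
clock: 16.62
position: [0.585, 0.3105, 0.1757]
tool_rot: [-3.142, 0.0, 0.087]
force: [-3.0, -0.9, -2.3]
grip_width: 0.0151
```

Emit:
{"fn": "servo_tool", "kwargs": {"targets": [[[0,0,-0.004],0],[[0,0,-0.002],0],[[0,0,0],0]]}}

```text
clock: 17.0
position: [0.585, 0.3105, 0.1759]
tool_rot: [3.142, 0.0, 0.087]
force: [-2.7, 0.1, -2.7]
grip_width: 0.0147
```

Emit:
{"fn": "servo_tool", "kwargs": {"targets": [[[-0.004,0,-0.002],0],[[0,0,-0.002],0],[[0,0,-0.002],0]]}}

```text
clock: 17.38
position: [0.5848, 0.3104, 0.1761]
tool_rot: [-3.142, -0.0, 0.087]
force: [-0.7, 0.5, -6.5]
grip_width: 0.0149
```

Emit:
{"fn": "servo_tool", "kwargs": {"targets": [[[0,0,-0.002],0],[[0,0,-0.002],0]]}}

```text
clock: 17.62
position: [0.5847, 0.3104, 0.1762]
tool_rot: [3.141, 0.0, 0.087]
force: [-0.1, 1.1, -10.8]
grip_width: 0.0151
```

Emit:
{"fn": "servo_tool", "kwargs": {"targets": [[[0,0,-0.002],0],[[0,0,-0.002],0]]}}

```text
clock: 17.88
position: [0.5847, 0.3103, 0.1764]
tool_rot: [3.141, 0.0, 0.087]
force: [0.7, 0.8, -11.6]
grip_width: 0.0152
```

Emit:
{"fn": "servo_tool", "kwargs": {"targets": [[[0,0,-0.002],0],[[0,0,-0.002],0],[[0,0,-0.002],0]]}}

```text
clock: 18.25
position: [0.5847, 0.3103, 0.1767]
tool_rot: [3.141, 0.0, 0.087]
force: [-0.1, 0.1, -15.0]
grip_width: 0.0152
```

Emit:
{"fn": "servo_tool", "kwargs": {"targets": [[[0,0,-0.002],0],[[0,0,-0.002],0]]}}

```text
clock: 18.5
position: [0.5847, 0.3103, 0.177]
tool_rot: [3.141, 0.0, 0.087]
force: [-0.1, 0.1, -15.8]
grip_width: 0.0154
```

Emit:
{"fn": "servo_tool", "kwargs": {"targets": [[[0,0,-0.002],0],[[0,0,-0.001],0]]}}

```text
clock: 18.75
position: [0.5847, 0.3103, 0.1773]
tool_rot: [3.141, 0.0, 0.087]
force: [-0.2, -1.4, -14.6]
grip_width: 0.0147
```

Emit:
{"fn": "servo_tool", "kwargs": {"targets": [[[0,0,-0.002],0],[[0,0,-0.002],0],[[0,0,-0.002],0],[[0,0,-0.002],0]]}}

```text
clock: 19.25
position: [0.5848, 0.3105, 0.1778]
tool_rot: [-3.142, -0.0, 0.087]
force: [-0.9, -0.5, -15.2]
grip_width: 0.0154
```

Emit:
{"fn": "servo_tool", "kwargs": {"targets": [[[0,0,-0.002],0],[[0,0,-0.002],0],[[0,0,-0.002],0],[[0,0,-0.002],0]]}}

```text
clock: 19.75
position: [0.5848, 0.3105, 0.1781]
tool_rot: [-3.142, -0.0, 0.087]
force: [0.3, -0.9, -14.2]
grip_width: 0.0147
```

Emit:
{"fn": "servo_tool", "kwargs": {"targets": [[[0,0,-0.002],0],[[0,0,-0.002],0],[[0,0,-0.002],0],[[0,0,-0.002],0]]}}

```text
clock: 20.25
position: [0.5848, 0.3105, 0.1785]
tool_rot: [-3.142, -0.0, 0.087]
force: [-0.3, -0.4, -13.6]
grip_width: 0.0153
```

Emit:
{"fn": "servo_tool", "kwargs": {"targets": [[[0,0,-0.003],0],[[0,0,-0.002],0],[[0,0,-0.003],0],[[0,0,-0.002],0]]}}

```text
clock: 20.75
position: [0.5848, 0.3105, 0.179]
tool_rot: [-3.142, 0.0, 0.087]
force: [-0.9, 0.1, -15.0]
grip_width: 0.0149
```

Emit:
{"fn": "servo_tool", "kwargs": {"targets": [[[0,0,-0.003],0],[[0,0,-0.002],0],[[0,0,-0.003],0],[[0,0,-0.002],0]]}}

```text
clock: 21.25
position: [0.5848, 0.3105, 0.1796]
tool_rot: [-3.142, -0.0, 0.087]
force: [-0.6, -0.8, -13.2]
grip_width: 0.0151
```

Emit:
{"fn": "servo_tool", "kwargs": {"targets": [[[0,0,-0.003],0],[[0,0,-0.002],0],[[0,0,-0.003],0],[[0,0,-0.002],0]]}}

```text
clock: 21.75
position: [0.5848, 0.3105, 0.1802]
tool_rot: [-3.141, -0.0, 0.087]
force: [-1.0, -0.9, -11.3]
grip_width: 0.0152
```

Emit:
{"fn": "servo_tool", "kwargs": {"targets": [[[0,0,-0.002],0],[[0,0,-0.003],0]]}}

```text
clock: 22.0
position: [0.5849, 0.3105, 0.1804]
tool_rot: [-3.141, -0.0, 0.087]
force: [-1.0, -0.6, -9.5]
grip_width: 0.015
```

Emit:
{"fn": "servo_tool", "kwargs": {"targets": [[[0,0,-0.002],0],[[0,0,-0.003],0]]}}

```text
clock: 22.25
position: [0.5848, 0.3105, 0.1807]
tool_rot: [-3.141, -0.0, 0.087]
force: [-0.7, 0.1, -8.4]
grip_width: 0.0147
```

Emit:
{"fn": "servo_tool", "kwargs": {"targets": [[[0,0,-0.002],0],[[0,0,-0.003],0]]}}

```text
clock: 22.5
position: [0.5848, 0.3106, 0.181]
tool_rot: [-3.141, -0.0, 0.087]
force: [-1.3, -1.0, -0.5]
grip_width: 0.0148
```

Emit:
{"fn": "servo_tool", "kwargs": {"targets": [[[0,0,-0.005],0],[[0,0,-0.01],0],[[0,0,-0.02],0],[[0,0,-0.04],0],[[0,0,-0.06],0],[[0,0,-0.08],0],[[0,0,-0.08],0],[[0,0,-0.06],0],[[0,0,-0.04],0],[[0,0,-0.02],0],[[0,0,0],0]]}}

```text
clock: 23.88
position: [0.5848, 0.3104, 0.2015]
tool_rot: [-3.142, 0.0, 0.087]
force: [1.4, 0.3, -2.2]
grip_width: 0.015
```

Run:
```python
from h import *
o=bot.observe();print(o['clock'],o['position'],o['tool_rot'],o['force'],o['moment'])
im=bot.grab_frame('wrist');cv2.imwrite('pics/w7.png',im[60:300,180:460])
s=bot.grab_frame('scene');cv2.imwrite('pics/s7.png',cv2.resize(s[170:310,310:490],None,fx=4,fy=4,interpolation=cv2.INTER_CUBIC))
```

```text
23.875 [0.58478742 0.31042194 0.20149018] [-3.14156834e+00  3.82127295e-05  8.70665949e-02] [ 1.44602273  0.30178169 -2.17037465] [ 0.01909534 -0.04446292  0.00306482]
```

View pics/w7.png

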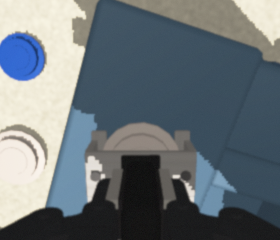

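View pics/s7.png

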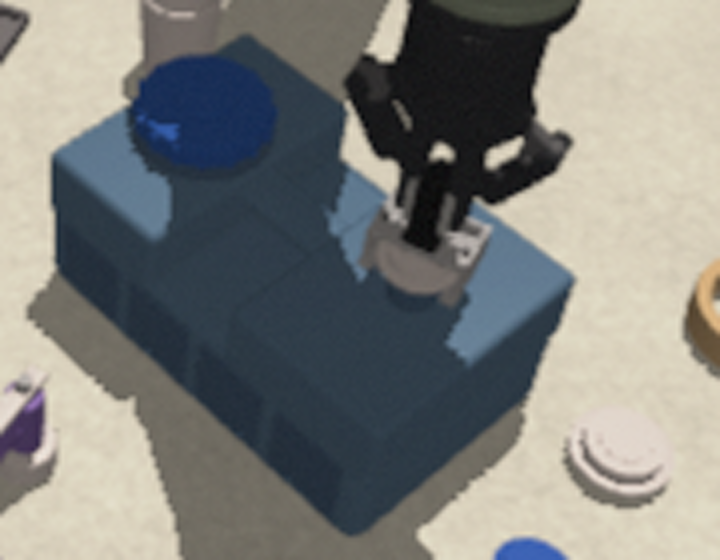

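Emit:
{"fn": "servo_tool", "kwargs": {"targets": [[[0,0,-0.06],-0.2],[[0,0,-0.12],-0.4],[[0,0,-0.18],-0.4],[[0,0,-0.22],-0.25],[[0,0,-0.2],-0.15],[[0,0,-0.14],0],[[0,0,-0.07],0],[[0,0,0],0],[[-0.035,0.15,0],0],[[-0.07,0.3,0],0],[[-0.105,0.45,0],0],[[-0.14,0.6,0],0]]}}

```text
clock: 25.48
position: [0.5831, 0.2314, 0.2509]
tool_rot: [3.141, 0.0, 0.209]
force: [0.6, -0.2, -1.6]
grip_width: 0.0148
```

Emit:
{"fn": "servo_tool", "kwargs": {"targets": [[[-0.14,0.6,0],0],[[-0.14,0.6,0],0],[[-0.14,0.6,0],0],[[-0.14,0.6,0],0],[[-0.14,0.6,0],0],[[-0.14,0.6,0],0],[[-0.14,0.6,0],0],[[-0.14,0.6,0],0],[[-0.14,0.6,0],0],[[-0.14,0.6,0],0],[[-0.14,0.6,0],0],[[-0.14,0.6,0],0]]}}

```text
clock: 26.98
position: [0.5748, -0.1387, 0.2511]
tool_rot: [3.141, 0.0, 0.208]
force: [0.2, -0.3, -1.5]
grip_width: 0.0154
```

Emit:
{"fn": "servo_tool", "kwargs": {"targets": [[[-0.14,0.6,0],0],[[-0.12,0.5,0],0],[[-0.09,0.4,0],0],[[-0.07,0.3,0],0],[[-0.04,0.15,0],0],[[-0.01,0.06,0],0],[[0,0,0],0],[[0,0,0],0]]}}

```text
clock: 27.98
position: [0.5739, -0.2387, 0.251]
tool_rot: [-3.141, -0.0, 0.21]
force: [1.1, -0.6, -1.6]
grip_width: 0.0149
```

Run:
```python
from h import *
o=bot.observe();print(o['clock'],o['position'],o['tool_rot'],o['force'],o['moment'])
import pickle
c=bot.get_calibration('wrist');im=bot.grab_frame('wrist');cv2.imwrite('pics/w8.png',im);pickle.dump(c,open('w8.pkl','wb'))
```

```text
27.975 [ 0.57393784 -0.23870239  0.25101798] [-3.14141284e+00 -1.35653244e-04  2.10114110e-01] [ 1.13558547 -0.6078722  -1.55677792] [-0.03884609 -0.0469354  -0.01841408]
```

View pics/w8.png

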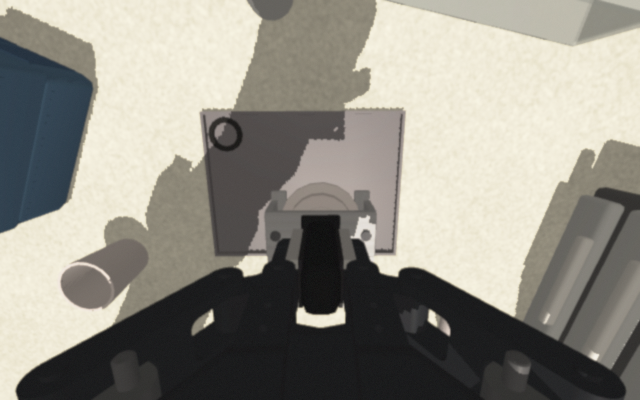

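Emit:
{"fn": "servo_tool", "kwargs": {"targets": [[[0,0,0.15],0],[[0,0,0.3],0],[[0,0,0.45],0],[[0,0,0.5],0],[[0,0,0.5],0],[[0,0,0.5],0],[[0,0,0.45],0],[[0,0,0.4],0],[[0,0,0.3],0],[[0,0,0.2],0],[[0,0,0.1],0],[[0,0,0.03],0]]}}

```text
clock: 29.52
position: [0.5739, -0.2394, 0.0571]
tool_rot: [3.141, -0.0, 0.209]
force: [-1.1, 0.8, -1.5]
grip_width: 0.0151
```

Run:
```python
from h import *
o=bot.observe();print(o['clock'],o['position'],o['tool_rot'],o['force'],o['moment'])
s=bot.grab_frame('scene');cv2.imwrite('pics/s9.png',cv2.resize(s[120:220,210:330],None,fx=6,fy=6,interpolation=cv2.INTER_CUBIC))
```

```text
29.525 [ 0.57393901 -0.23939547  0.05709892] [ 3.14141573e+00 -3.11618954e-04  2.09324216e-01] [-1.0663312   0.75686209 -1.46144847] [ 0.02973062 -0.0656498  -0.0451214 ]
```

View pics/s9.png

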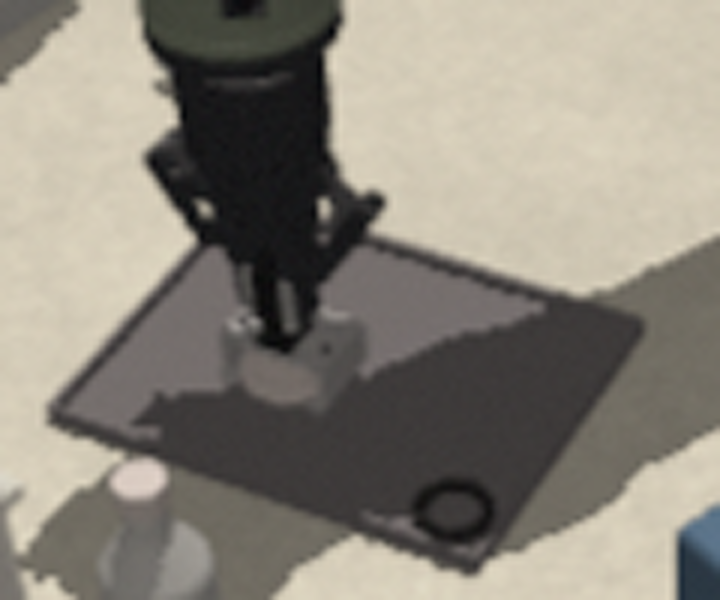

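Emit:
{"fn": "servo_tool", "kwargs": {"targets": [[[0,0,0.03],0],[[0,0,0.03],0],[[0,0,0.02],0],[[0,0,0.02],0],[[0,0,0.01],0],[[0,0,0.01],0],[[0,0,0.01],0],[[0,0,0.01],0],[[0,0,0.01],0],[[0,0,0.01],0],[[0,0,0.01],0],[[0,0,0],0]]}}

```text
clock: 31.08
position: [0.5738, -0.2394, 0.0485]
tool_rot: [-3.142, 0.0, 0.209]
force: [0.2, 0.9, -0.6]
grip_width: 0.0154
```

Run:
```python
from h import *
o=bot.observe();print(o['clock'],o['position'],o['tool_rot'],o['force'],o['moment'])
```

```text
31.075 [ 0.5737614  -0.23935817  0.04847756] [-3.14155831e+00  1.77267315e-05  2.09257547e-01] [ 0.2416079   0.91742992 -0.62623383] [-0.01254772  0.04154714  0.0114576 ]
```

Emit:
{"fn": "servo_tool", "kwargs": {"targets": [[[-0.02,0,0],0],[[-0.05,0,0],0],[[-0.1,0,0],0],[[-0.15,0,0],0],[[-0.2,0,0],0],[[-0.2,0,0],0],[[-0.2,0,0],0],[[-0.2,0,0],0],[[-0.15,0,0],0],[[-0.1,0,0],0],[[0,0,0],0]]}}

```text
clock: 32.45
position: [0.5066, -0.2537, 0.0485]
tool_rot: [3.142, -0.0, 0.209]
force: [-0.1, 0.4, -1.2]
grip_width: 0.015
```

Run:
```python
from h import *
o=bot.observe();print(o['clock'],o['position'],o['tool_rot'],o['force'],o['moment'])
im=bot.grab_frame('wrist');cv2.imwrite('pics/w10.png',im)
```

```text
32.45 [ 0.5066023  -0.25371987  0.04854938] [ 3.14154286e+00 -1.78468569e-05  2.09018994e-01] [-0.09557393  0.38555248 -1.16117495] [ 0.00122481 -0.00796738 -0.01835546]
```

View pics/w10.png

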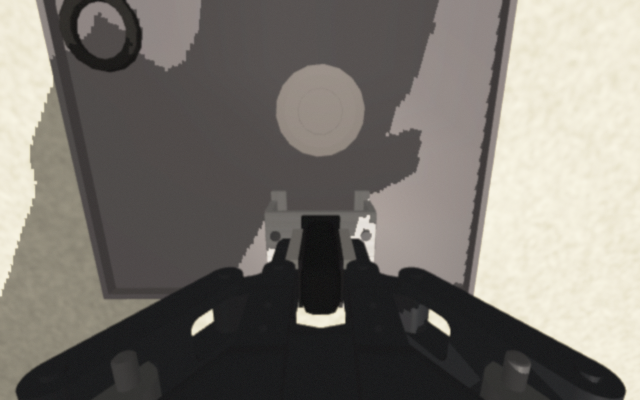

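The cap stands on the tray at (320,110), with the puller withdrawn clear of it. Next I'll set the puller down.

Emit:
{"fn": "servo_tool", "kwargs": {"targets": [[[0,0,0.01],0],[[0,0,0.01],0],[[0,0,0.005],0],[[0,0,0.005],0],[[0,0,0],0]]}}

```text
clock: 33.12
position: [0.5068, -0.2536, 0.047]
tool_rot: [-3.142, 0.0, 0.209]
force: [-0.7, -0.1, -1.4]
grip_width: 0.0153
```

Emit:
{"fn": "servo_tool", "kwargs": {"targets": [[[0,0,0.006],0],[[0,0,0],0]]}}

```text
clock: 33.38
position: [0.5068, -0.2535, 0.0468]
tool_rot: [3.142, -0.0, 0.209]
force: [0.1, 1.7, 2.8]
grip_width: 0.0152
```

Emit:
{"fn": "servo_tool", "kwargs": {"targets": [[[0,0,0],0],[[0,0,0],0],[[0,0,0],0],[[0,0,0],0],[[0,0,0],0],[[0,0,0],0]], "gripper": 0.3}}

```text
clock: 34.12
position: [0.5067, -0.2536, 0.0467]
tool_rot: [-3.142, 0.0, 0.209]
force: [-0.7, -0.4, -0.2]
grip_width: 0.0558
```

Run:
```python
from h import *
o=bot.observe();print(o['clock'],o['position'],o['force'],o['grip_width'])
im=bot.grab_frame('wrist');cv2.imwrite('pics/w11.png',im)
```

```text
34.125 [ 0.50674442 -0.25358174  0.04668707] [-0.66537744 -0.44141864 -0.21498075] 0.055759113968197896
```

View pics/w11.png

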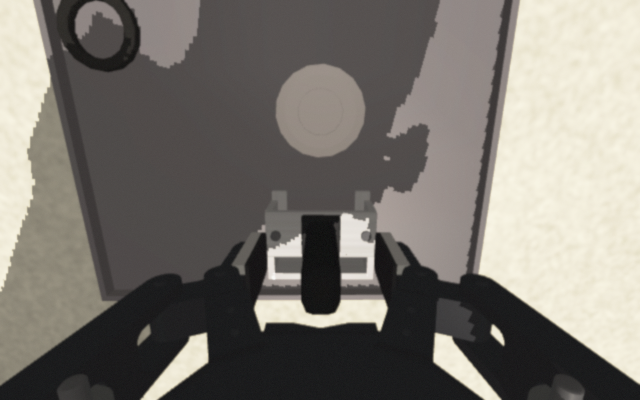

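The pads are clear of the handle on both sides, and the puller stands at (320,245). I'll retreat straight up.

Emit:
{"fn": "servo_tool", "kwargs": {"targets": [[[0,0,-0.1],0],[[0,0,-0.3],0],[[0,0,-0.6],0],[[0,0,-0.8],0],[[0,0,-0.8],0],[[0,0,-0.8],0],[[0,0,-0.5],0],[[-0.5,0,-0.3],0],[[-0.5,0,0],0],[[0,0,0],0],[[0,0,0],0]]}}

```text
clock: 35.55
position: [0.4583, -0.2638, 0.2574]
tool_rot: [3.141, -0.001, 0.21]
force: [-0.5, 0.3, -0.4]
grip_width: 0.0557
```

Run:
```python
from h import *
o=bot.observe();print(o['clock'],o['position'],o['force'],o['grip_width'])
im=bot.grab_frame('wrist');cv2.imwrite('pics/w12.png',im)
c=bot.get_calibration('wrist')
s=bot.grab_frame('scene');cv2.imwrite('pics/s12.png',cv2.resize(s[120:320,200:500],None,fx=2.6,fy=2.6,interpolation=cv2.INTER_CUBIC))
import pickle;pickle.dump(c,open('w12.pkl','wb'))
```

```text
35.55 [ 0.45833923 -0.26379442  0.25739897] [-0.50634661  0.25195678 -0.41590696] 0.05570570627223587
```

View pics/w12.png

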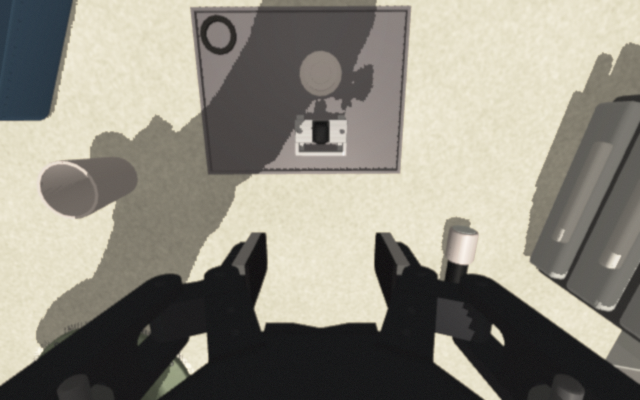

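View pics/s12.png

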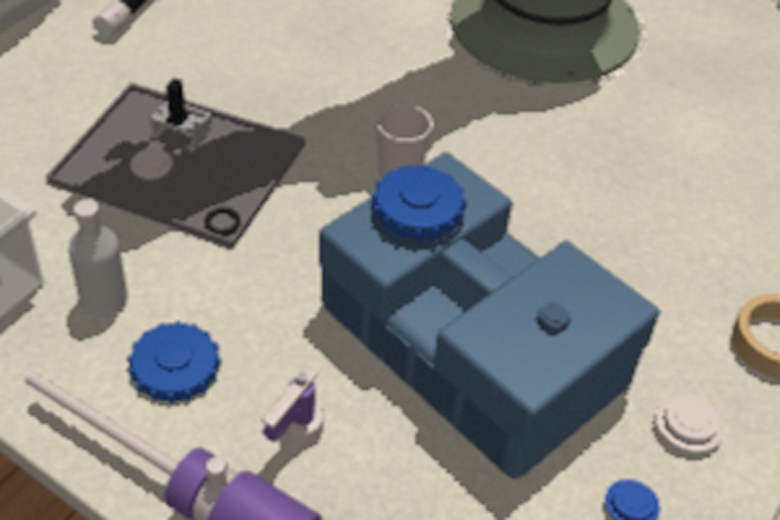

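The neck is bare. The cap and the upright puller are on the tray, apart from each other, and the seal and the other bystanders look untouched. I'll hand it in.

Run:
```python
from h import *
import pickle
c=pickle.load(open('w12.pkl','rb'))
print('cap',plane(c,320.5,73,.014)[:2],'rear puller',plane(c,321,156,.03)[:2],'tray rear',plane(c,304,172,.012)[:2])
bot.job_done()
```

```text
cap [ 0.57434114 -0.23964603] rear puller [ 0.47692088 -0.26108996] tray rear [ 0.44888976 -0.24374669]
the job is handed in; nothing more can be done
```

The job is done and handed in at about 36 s of the 72 s allowed; the hand-in gave no verdict.

- **Pickup and fit:** I gripped the puller by its handle and rested it on the tank top with about 5 N of contact. I slid it under the rim until it stopped against the cap at about 3 N, at the position I had measured.
- **Pull:** I raised it at about 0.8–1 mm/s. At the end of each step the wrist read about 15–16 N at most, about 1.4 N of it the puller's weight, so the pull was at or just under 14 N. The cap let go after about 5 mm and stayed in the puller while I carried it.
- **Set-down:** I lowered the cap skirt down onto the tray, drew the puller out 68 mm, set it on its feet and let go.

**Last checks:**
- The final pictures show the neck bare, and the cap standing on the tray at about (0.574, -0.240).
- The puller is upright and its toes are about 20 mm clear of the cap's rim. Its back is about 25 mm inside the tray edge.
- The seal and the other objects look to be where they were, and the gripper is clear of everything.
- No check failed. The camera measurements of the tray and cap differed by up to 5 mm and 2 mm, which did not affect the result. Forces were read only at the end of each short move, so a brief peak between readings would not have shown.

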